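# Lock the shaker's stop screw with spanner and jam nut

### The job

Lock the stop screw of the tube shaker: slide the larger spanner fully onto the square lower nut, with its grip lying just beside the stop pin so that the pin keeps the nut from turning, and let go of it. Then swing the lever of the jam nut above it clockwise (seen from above) until it is snug against the washer: stop at a push of about 7 to 8 N on the lever's handle, without overtightening and without letting the lower nut turn. Leave the spanner on the nut and the other things where they are.

Things in the scene. Friction and masses are not known exactly. Their poses are not given: they have to be found in the camera images.
- shaker: fixed low shaker. Origin on its upright screw's axis at table height; x axis from the screw to the grey housing (near face 115 mm from the screw, 50 mm high, orange rack on it up to 70 mm), z up. Flat aluminium apron, top 15 mm above the table, 120 mm wide, from 195 mm before the screw (-x, robot's side) to 110 mm beyond. The screw, 20 mm thick, ends 61 mm above the table
- square_nut (a joint): turn of the square lower nut about the screw, rad, growing clockwise seen from above; starts within 0.04 of 0, where its sides are square to the shaker's axes. It turns under about 0.06 N m unless held; it may take up play (about 0.2) but must not go beyond 0.4 either way
- square_nut_centre (a point): centre of the square lower nut (30 x 30 mm, 16 mm high, lying on the apron), 23 mm above the table on the screw's axis; turns with the nut. The jam nut above it (38 mm wide, underside 19 mm above the apron) is in the way from above, so the spanner goes on only by sliding along the apron
- stop_pin (a point): centre of the top of the fixed round steel stop pin (12 mm thick, standing 26 mm above the apron), 95 mm before the screw and 18 mm to the shaker's +y side. The seated spanner lies along the shaker's x axis with its jaw towards +x, its grip on the pin's -y side with about 3 mm to spare; clockwise turning presses it against the pin
- spanner_grip (a point): centre of the grip of the larger, loose spanner (0.3 kg, balancing 15 mm before this point), 11 mm above its underside; x along the spanner towards its jaw, z up. It starts flat on the table left or right of the shaker. Black grip 18 mm wide, 22 mm high, from 52 mm behind this point to 58 mm before it; then a steel shank and a head 10 mm thick, 58 mm wide, all flush underneath
- spanner_jaw (a point): centre of the spanner's open jaw, where the nut's centre comes to lie (to about 2 mm): 135 mm before the grip's centre along the spanner's x, 5 mm above its underside. Gap 33 mm for the 30 mm nut; the slightly flared tips reach 24 mm beyond this point, the throat's face lies 16 mm behind it. Laid on the apron it is 20 mm above the table, and lies flat when let go
- lever_handle (a point): middle of the upright round black handle (16 mm thick) at the end of the jam nut's lever, 60 mm from the screw's axis, 67 mm above the table; free to grip from 50 mm (boss below it) to 87 mm above the table; x axis from the screw outwards. It starts anywhere from about 35 degrees on the -y side of the shaker's x axis to 85 degrees on the +y side
- lever_nut: the jam nut with its lever (flat bar 39 to 49 mm above the table). Clockwise it runs freely (about 0.5 N at the handle) for 0.4 to 1.7 rad, different each time, height unchanged, until it meets the washer; there the resistance jumps to about 4 N and grows about 1 N per 0.1 rad. It stays where it is left, apart from a slight spring-back; turned back it comes loose
- washer_top (a point): centre of the top of the brass spring washer between the nuts (34 mm across), 34 mm above the table while free. Tightening presses it down 0.064 mm per 0.1 rad of lever past contact, too little to see: feel the force instead. Tight enough is 0.10 mm down (about 5.5 N at the handle), overtightened 0.48 mm (about 11 N)
- small_spanner: bystander: a smaller open-ended spanner, 17 mm jaw, 150 mm long, black grip 14 mm high; it lies on the other side of the shaker from the right one
- tube_rack: bystander: white block rack of capped sample tubes, 90 x 150 x 73 mm high, origin under its centre
- dishes: bystander: stack of culture dishes, 90 mm across, 51 mm high, origin under its centre
- bottle: bystander: amber bottle, 64 mm across, 120 mm high, origin under its centre
- jar: bystander: white jar, 60 mm across, 70 mm high, origin under its centre
- tip_box: bystander: blue box with a clear lid, 124 x 94 x 62 mm high, origin under its centre
- screwdriver: bystander: screwdriver lying on the table, 170 mm long
There are look-alikes about, which are no part of the job. What is shaped like the part that bears spanner_grip but turquoise is not meant.

How it is judged:
By the outcome, as a careful person would: the job done as asked, in the order asked, and still so for the second after the job is handed in, with the robot touching nothing.
It also fails if it takes over 72 s, if anything falls off the work surface, if the arm or the gripper's body presses on something with over 40 N, if the wrist force passes 120 N, or if a joint passes its speed limit or range.

### The arm

A 6-joint arm with a two-finger parallel gripper is mounted at the origin on the work surface. World frame = base frame: x ahead of the robot, y to its left, z up, the work surface at z = 0. Lengths are in mm, angles in rad, forces in N, time in s.
With the tool pointing down it reaches from about 350 to 775 mm from the base axis. Payload 7.3 kg.
Tool frame: the origin (TCP) lies at the very end of the fingers, on their centre line; the grasp point (between the pads) lies behind it (robot.grasp_offset is the z of the grasp point in the tool frame, in mm); z points along the fingers, y is the direction in which the jaws open and shut (so a half turn about z gives the same grasp; the last joint's range is limited). The gripper opens to 92 mm and grips with 3 to 60 N. Pads are 19 mm wide; open, the fingers measure 130 mm over their backs; the gripper's body (75 mm by 190 mm) begins 47 mm behind the grasp point.
Start: joints at [-1.29, 0.342, 1.524, -0, 1.275, -0.146], TCP at [217.353, -477.915, 226.741] pointing down, gripper open.
Joint ranges: [-2.53, 2.53], [-0.77, 2.02], [0.04, 2.7], [-1, 4.14], [0.28, 2.66], [-3.11, 3.11]. Speed limits (rad/s): [2.57, 2.57, 3.14, 3.14, 3.14, 3.14].

### API

Orientations are given as a rotation vector (axis times angle).
In Python, from rig import robot gives the robot as it stands.
- The arm moves only by the shell command python3 -m handwheel 'ROWS'. ROWS is a JSON object of lists of equal length, an entry for each row: "travel": the shift along the tool's x, y, z in cm, a list of three; "turn": the turn, a rotation vector about the tool's x, y, z in rad, a list of three; "gripper": the opening in per cent of the stroke, from 0 (shut) to 100 (fully open). A call has 1 to 8 rows; each row shifts and turns the commanded pose from where the row before left it, along the tool's axes as they then stand; what a row does not reach is not made up. A row lasts 1/8 s, in which the tool goes at most 62.5 mm and 10.7 degrees, less where a joint would pass 70% of its speed; a pose out of reach is approached as far as the arm can. A call with a gripper value outside its range is refused whole. The fingers move at their own pace and stop on an object; the grip force is fixed at half the most. Time passes only in rows, so rows that do not move let the fingers close. It gives the time, the measured TCP pose, the force and the opening at its end, in the units of the state.
- robot.read_state(): the state, without advancing time (a new reading comes with each control period).
- robot.camera(name): name is "scene" or "top" or "wrist"; returns the picture (420x560x3 uint8, red, green, blue); there is no depth.
- robot.get_calibration(name): a dict with "fx", "fy", "cx", "cy" (pixels), "cam_to_world" (4x4, takes a point from camera to world coordinates); the wrist camera has in their place "hand_eye" (4x4, takes a point from camera to tool coordinates, whose origin is the TCP and whose axes are the flange's). Camera axes: x right, y down, z forward; pixel columns grow to the right and rows downward; lengths in mm; the calibration is good to about 2 mm. The wrist camera is an equidistant fisheye: a pixel r from the principal point sees the ray r / f radians off the axis. A picture is of the moment at which its call begins: read the wrist's pose just before it. get_calibration takes no time and is no camera call.
- robot.sign_off(): hands the job in, once; it reports no verdict.
Trained networks look in the newest picture that a camera, given by its name, has taken for a name from the list of things; names that differ only in an ending like _2 or _b are one class to them, and where a whole thing is asked for, a point or a joint stands for the part that bears it (a point fixed in the world has none). Each returns a list of dicts, best first, with "confidence" (0 to 1); they miss things now and then, are a little off and sometimes report something else, mostly with a low value. They report only what shows in the picture. A call takes as long as a camera call. They do not tell look-alikes from the thing itself.
- robot.search_frame(camera, thing): "xyz" ([x, y, z] in mm, in world coordinates, good to about 4 mm: the middle of the surface that is visible of it).
- robot.pinpoint(camera, thing): "xyz" ([x, y, z] in mm, in world coordinates, good to about 4 mm: a listed point, or the origin of a listed thing).
The state is a dict: "time": time; "q": joint angles; "qvel": joint speeds; "tau": joint torques, N m; "tcp_pos": TCP position; "ee_rot": TCP orientation; "wrist_force": force on the tool from outside, world axes, zero at the start; "ft_torque": the same for the moment, N m; "finger_gap": opening from 0.0 (shut) to 1.0 (fully open).
Only numpy, scipy, OpenCV 4.12 (cv2) and the standard library are available. Lean on these libraries where they do the work, as an engineer would, in place of code of your own. Each camera call takes 0.05 s, during which the arm holds its last target. There are 200 camera calls.

## Working session

There is one attempt and no reset: what is moved stays moved. The work goes in short steps, Python scripts to look and compute and a shell command to move; the robot and the scene stay as the last step left them, time stands still between calls to the robot, and variables do not carry over. Pictures are saved under pics/ and viewed, about 8 in all and at most 12, crops included, and the job is handed in when it is done.

```bash
mkdir -p pics; ls; cat > h.py <<'E'
import numpy as np, cv2
from rig import robot
from scipy.spatial.transform import Rotation as R
def snap(c,n):
    im=robot.camera(c); cv2.imwrite(f'pics/{n}.png',im[:,:,::-1]); return im
def P(c,t,k=2,f='pinpoint'):
    for d in getattr(robot,f)(c,t)[:k]: print(c,t,f,np.round(d['xyz'],1),round(d['confidence'],2))
def st():
    s=robot.read_state(); print('t',round(s['time'],2),'tcp',np.round(s['tcp_pos'],1),'rv',np.round(s['ee_rot'],3),'F',np.round(s['wrist_force'],1),'gap',round(s['finger_gap'],3)); return s
E
python3 - <<'E'
from h import *
s=st(); print(R.from_rotvec(s['ee_rot']).as_matrix().round(3), robot.grasp_offset)
a=snap('scene','s0'); b=snap('top','t0')
cv2.imwrite('pics/st.png',np.vstack([a,b])[:,:,::-1])
for t in ['shaker','square_nut_centre','stop_pin','spanner_grip','spanner_jaw','lever_handle','small_spanner']:
    P('top',t,3); P('scene',t,3)
for t in ['bottle','jar','tip_box','tube_rack','dishes','screwdriver']: P('top',t,1)
E
```

```text
pics
t 0.0 tcp [ 217.2 -477.5  226.1] rv [-3.069 -0.665  0.   ] F [0.5 0.1 0.8] gap 1.0
[[ 0.91   0.414 -0.   ]
 [ 0.414 -0.91   0.001]
 [ 0.    -0.001 -1.   ]] -18.8
top shaker pinpoint [638.4   7.8  -3.5] 0.84
top shaker pinpoint [412.  394.3  -0.5] 0.28
scene shaker pinpoint [6.382e+02 2.100e+00 6.000e-01] 0.71
top square_nut_centre pinpoint [642.9   0.8  21.7] 0.74
top square_nut_centre pinpoint [4.482e+02 2.727e+02 3.000e-01] 0.58
scene square_nut_centre pinpoint [642.1   1.1  22.2] 0.52
top stop_pin pinpoint [546.2   6.6  39. ] 0.87
top stop_pin pinpoint [639.6   9.7  -3.9] 0.61
scene stop_pin pinpoint [543.3   7.9  40.6] 0.6
top spanner_grip pinpoint [ 227.9 -357.8   14.7] 0.95
top spanner_grip pinpoint [ 454.6 -245.     7.7] 0.64
scene spanner_grip pinpoint [ 452.6 -245.     7.3] 0.83
scene spanner_grip pinpoint [ 230.1 -360.3   11.4] 0.79
top spanner_jaw pinpoint [ 584.7 -261.1    1.1] 0.67
top spanner_jaw pinpoint [  98.7 -326.6    5.4] 0.64
scene spanner_jaw pinpoint [  92.8 -327.2    6.6] 0.79
scene spanner_jaw pinpoint [ 586.7 -257.4    4.2] 0.62
top lever_handle pinpoint [703.8  -4.9  66.6] 0.7
scene lever_handle pinpoint [704.8  -3.9  62.6] 0.47
top small_spanner pinpoint [445.3 270.8   0.6] 0.58
scene small_spanner pinpoint [445.  276.8  -0.5] 0.54
top bottle pinpoint [ 674.1 -285.9   -2.6] 0.96
top jar pinpoint [413.9 396.4   1.3] 0.78
top tip_box pinpoint [5.302e+02 4.347e+02 4.000e-01] 0.88
top tube_rack pinpoint [ 566.8 -423.7   -1.5] 0.72
top dishes pinpoint [5.333e+02 4.338e+02 1.000e-01] 0.73
top screwdriver pinpoint [ 400.5 -377.1    0.6] 0.76
```

```bash
python3 - <<'E'
import cv2,numpy as np
b=cv2.imread('pics/t0.png'); cv2.imwrite('pics/t0b.png',cv2.resize(b,(800,600)))
E
```

```text
(no output)
```

View pics/t0b.png

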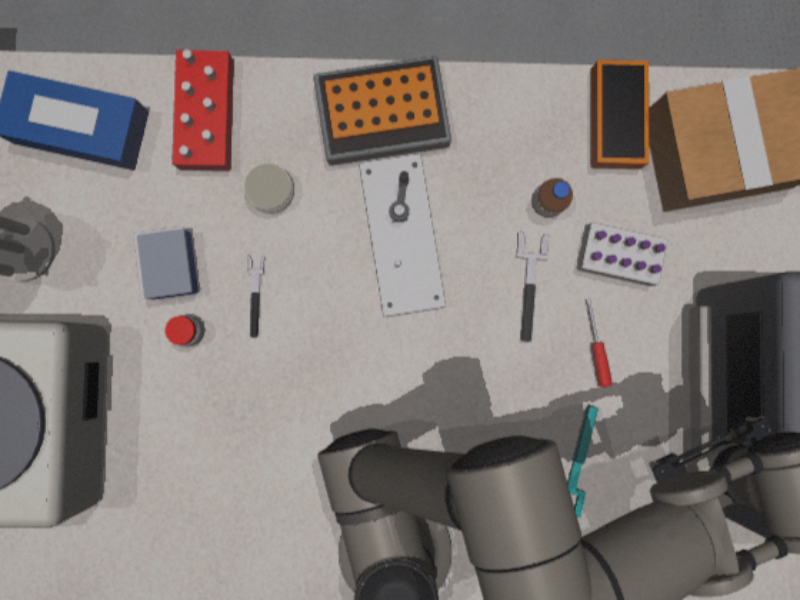

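View pics/s0.png

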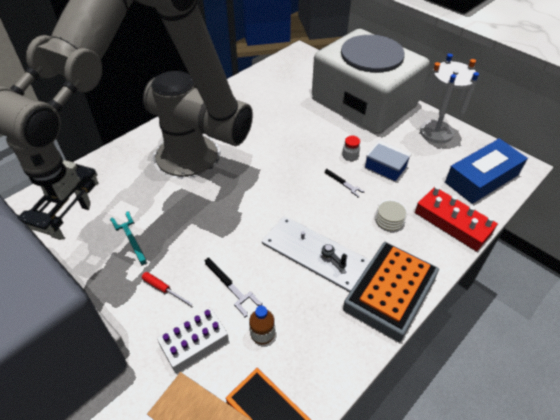

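The larger black spanner is right of the shaker, with its grip near top-view pixel (527,310) and its jaw near (533,245). The turquoise one at (583,450) is the decoy. The screw is near (400,210), the pin at (398,264) and the lever points at the housing. The shaker's yaw is about +8°. I'll move above the black spanner.

```bash
python3 -m handwheel '{"travel":[[5.25,-1.85,0],[5.25,-1.85,0],[5.25,-1.85,0],[5.25,-1.85,0],[5.25,-1.85,0],[5.25,-1.85,0],[0,0,0],[0,0,0]],"turn":[[0,0,0],[0,0,0],[0,0,0],[0,0,0],[0,0,0.17],[0,0,0.18],[0,0,0.18],[0,0,0]],"gripper":[100,100,100,100,100,100,100,100]}'
python3 - <<'E'
from h import *
s=st(); snap('wrist','w1')
for t in ['spanner_grip','spanner_jaw','stop_pin','square_nut_centre','lever_handle']: P('wrist',t,2)
print(robot.get_calibration('wrist'))
# apron axis from top image: bright edges
c=robot.get_calibration('top'); T=np.array(c['cam_to_world']); print(T.round(3),c['fx'],c['cx'],c['cy'])
E
```

```text
time: 2.1
tcp_pos: [461.7, -255.4, 226.6]
ee_rot: [3.138, -0.14, -0.0]
wrist_force: [-0.8, -0.5, -0.1]
finger_gap: 1.001
t 2.1 tcp [ 461.7 -255.4  226.6] rv [ 3.138 -0.14  -0.   ] F [-0.8 -0.5 -0.1] gap 1.001
wrist spanner_grip pinpoint [ 450.7 -247.6    9.2] 0.8
wrist spanner_jaw pinpoint [ 5.899e+02 -2.547e+02 -1.000e-01] 0.89
wrist spanner_jaw pinpoint [698.   -6.1  66.3] 0.17
wrist stop_pin pinpoint [544.    3.4  38.5] 0.92
wrist square_nut_centre pinpoint [640.7   5.   22.7] 0.96
wrist lever_handle pinpoint [698.3  -5.5  67.8] 0.69
{'fx': 325.19226210127806, 'fy': 325.19226210127806, 'cx': 280.41642496484474, 'cy': 207.91302877699994, 'hand_eye': array([[-6.01115156e-04, -9.66572780e-01, -2.56391693e-01,
         6.91881255e+01],
       [ 9.99999819e-01, -5.80219767e-04, -1.57143992e-04,
         3.97135090e-01],
       [ 3.12757737e-06, -2.56391741e-01,  9.66572954e-01,
        -1.57643479e+02],
       [ 0.00000000e+00,  0.00000000e+00,  0.00000000e+00,
         1.00000000e+00]])}
[[ 1.500000e-02 -9.980000e-01  6.100000e-02  3.846100e+02]
 [-1.000000e+00 -1.600000e-02 -2.200000e-02  1.422400e+01]
 [ 2.300000e-02 -6.000000e-02 -9.980000e-01  1.470617e+03]
 [ 0.000000e+00  0.000000e+00  0.000000e+00  1.000000e+00]] 535.4120496561252 285.6290532662796 211.03432313796904
```

View pics/w1.png

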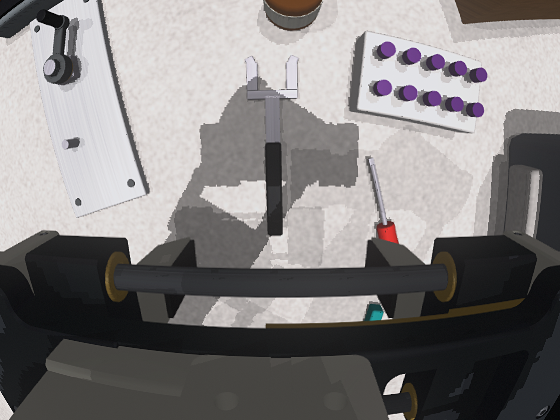

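The wrist view shows the grip from (273,143) to (275,235) and the jaw tips at (252,57) and (292,57). I'll project these points to world coordinates, along with the apron edges.

```bash
cat >> h.py <<'E'
def wpix(uv,z,s):
    c=robot.get_calibration('wrist'); uv=np.atleast_2d(uv).astype(float)
    d=uv-[c['cx'],c['cy']]; r=np.hypot(*d.T); th=r/c['fx']
    ray=np.c_[d/r[:,None]*np.sin(th)[:,None],np.cos(th)]
    H=np.array(c['hand_eye']); Rt=R.from_rotvec(s['ee_rot']).as_matrix()
    D=ray@H[:3,:3].T@Rt.T; o=Rt@H[:3,3]+s['tcp_pos']
    return o+D*((z-o[2])/D[:,2])[:,None]
E
python3 - <<'E'
from h import *
s=robot.read_state()
print(wpix([[273,143],[275,235]],22,s).round(1)); print(wpix([[252,57],[292,57],[272,93]],10,s).round(1))
q=wpix([[90,0],[147,193],[77,217],[34,30]],15,s); print(q.round(1)); e=q[0]-q[1]; print(np.degrees(np.arctan2(e[1],e[0]))); e=q[3]-q[2]; print(np.degrees(np.arctan2(e[1],e[0])))
E
```

```text
[[ 509.1 -253.1   22. ]
 [ 401.7 -244.9   22. ]]
[[ 610.7 -238.3   10. ]
 [ 606.2 -283.6   10. ]
 [ 565.9 -257.    10. ]]
[[733.2 -33.9  15. ]
 [466.4 -92.4  15. ]
 [445.2  24.3  15. ]
 [722.2  67.   15. ]]
12.36547940784613
8.765561389437867
```

```bash
python3 -m handwheel '{"travel":[[-0.4,-0.55,5],[0,0,5],[0,0,5],[0,0,5],[0,0,1.7],[0,0,0.5],[0,0,0],[0,0,0]],"turn":[[0,0,0],[0,0,0],[0,0,0],[0,0,0],[0,0,0],[0,0,0],[0,0,0],[0,0,0]],"gripper":[100,100,100,100,60,60,50,50]}'
python3 -m handwheel '{"travel":[[0,0,0],[0,0,0],[0,0,0],[0,0,0],[0,0,0],[0,0,0]],"turn":[[0,0,0],[0,0,0],[0,0,0],[0,0,0],[0,0,0],[0,0,0]],"gripper":[0,0,0,0,0,0]}'
```

```text
time: 3.4
tcp_pos: [458.5, -250.7, 5.9]
ee_rot: [3.137, -0.145, 0.003]
wrist_force: [-0.7, -0.9, -0.3]
finger_gap: 0.618
time: 4.15
tcp_pos: [457.8, -249.8, 4.8]
ee_rot: [-3.138, 0.145, 0.0]
wrist_force: [-0.4, 2.7, 4.0]
finger_gap: 0.196
```

Grasped: a gap of 0.196 matches the 18 mm grip. I'll lift, carry it over the near end of the apron and align it.

```bash
python3 -m handwheel '{"travel":[[0,0,-2],[0,0,-4],[0,0,-3],[-0.3,-3.7,-1],[-0.2,-3.7,0],[-0.2,-3.7,0],[-0.2,-3.7,0],[-0.2,-3.7,0]],"turn":[[0,0,0],[0,0,0],[0,0,0],[0,0,0],[0,0,0],[0,0,0],[0,0,0],[0,0,0]],"gripper":[0,0,0,0,0,0,0,0]}'
python3 -m handwheel '{"travel":[[-0.2,-3.6,0],[0,0,0],[0,0,0],[0,0,0],[0,0,0]],"turn":[[0,0,0],[0,0,-0.09],[0,0,-0.09],[0,0,-0.09],[0,0,0]],"gripper":[0,0,0,0,0]}'
python3 - <<'E'
from h import *
s=st(); im=snap('wrist','w2')
for t in ['spanner_jaw','stop_pin','square_nut_centre','lever_handle','spanner_grip']: P('wrist',t,1)
cv2.imwrite('pics/w2b.png',cv2.resize(im[:260],None,fx=1.42,fy=1.42,interpolation=cv2.INTER_CUBIC)[:,:,::-1])
E
```

```text
time: 5.15
tcp_pos: [463.7, -63.9, 104.3]
ee_rot: [3.138, -0.145, -0.001]
wrist_force: [0.2, -0.0, -2.6]
finger_gap: 0.19
time: 5.78
tcp_pos: [465.1, -28.9, 104.3]
ee_rot: [3.129, 0.277, -0.001]
wrist_force: [-0.4, 0.1, -2.4]
finger_gap: 0.197
t 5.78 tcp [465.1 -28.9 104.3] rv [ 3.129e+00  2.770e-01 -1.000e-03] F [-0.4  0.1 -2.4] gap 0.197
wrist stop_pin pinpoint [545.2   1.9  40.1] 0.64
wrist spanner_grip pinpoint [457.5 -31.3 109.1] 0.95
```

View pics/w2b.png

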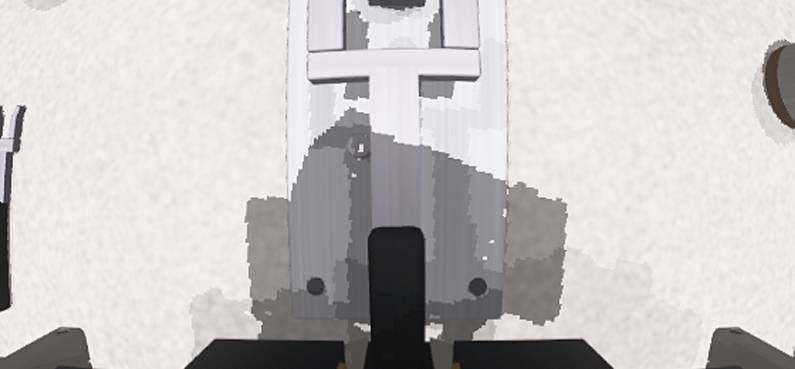

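The spanner hangs straight over the apron. In the crop, the pin is at (360,147), the apron edges are near columns 288 and 507, and the jaw's inner sides are at 344 and 443.

```bash
python3 - <<'E'
from h import *
s=robot.read_state(); k=1.42; im=cv2.imread('pics/w2.png')
Rt=R.from_rotvec(s['ee_rot']).as_matrix(); tool=lambda p:((p-s['tcp_pos'])@Rt).round(1)
w=lambda p,z:wpix(np.array(p)/k,z,s)
ln=lambda p:np.degrees(np.arctan2(*(p[0]-p[1])[[1,0]]))
L=w([[288,100],[291,310]],15);Rr=w([[508,100],[505,300]],15);C=w([[292,318],[502,318]],15)
print(L.round(1),ln(L),Rr.round(1),ln(Rr),C.round(1),ln(C)+90-180)
print('holes',w([[316,286],[478,286]],15).round(1))
print('pin',w([360,145],41).round(1),tool(w([360,145],41)))
J=w([[344,30],[443,30],[394,48]],109.5); print('jaw',J.round(1),tool(J))
G=w([[371,240],[423,240],[396,228]],121.5); print('grip',tool(G))
yaw=2*np.arctan2(s['ee_rot'][1],s['ee_rot'][0]);print('toolyaw',np.degrees(yaw))
E
```

```text
[[565.2  48.5  15. ]
 [449.5  29.8  15. ]] 9.167377912085216 [[585.8 -67.8  15. ]
 [476.6 -88.8  15. ]] 10.865814096355095 [[444.9  28.7  15. ]
 [465.9 -89.6  15. ]] 10.09593636310666
holes [[466.   17.2  15. ]
 [481.8 -71.6  15. ]]
pin [[544.8   3.1  41. ]] [[ 83.9 -17.6  63.7]]
jaw [[579.7   9.2 109.5]
 [585.3 -23.1 109.5]
 [575.8  -8.3 109.5]] [[119.3 -17.4  -4.8]
 [119.2  15.3  -4.8]
 [112.4  -0.8  -4.8]]
grip [[ 49.3  -7.9 -16.8]
 [ 49.3   8.1 -16.8]
 [ 53.   -0.2 -16.8]]
toolyaw 10.126515304196257
```

```bash
python3 -m handwheel '{"travel":[[0,0.07,3],[0,0,3],[0,0,1.5],[0,0,0.7],[0,0,0],[0,0,0]],"turn":[[0,0,0],[0,0,0],[0,0,0],[0,0,0],[0,0,0],[0,0,0]],"gripper":[0,0,0,0,0,0]}'
python3 - <<'E'
from h import *
s=st(); im=snap('wrist','w3')
for t in ['stop_pin','square_nut_centre','lever_handle','spanner_jaw','spanner_grip']: P('wrist',t,1)
cv2.imwrite('pics/w3b.png',cv2.resize(im[0:210,140:420],None,fx=2.85,fy=2.85,interpolation=cv2.INTER_CUBIC)[:,:,::-1])
E
```

```text
time: 6.82
tcp_pos: [466.0, -29.6, 23.3]
ee_rot: [3.129, 0.279, 0.002]
wrist_force: [-0.6, -0.2, -2.0]
finger_gap: 0.191
t 6.83 tcp [466.  -29.6  23.3] rv [3.129e+00 2.790e-01 2.000e-03] F [-0.6 -0.2 -2. ] gap 0.191
wrist stop_pin pinpoint [546.5   3.9  38.2] 0.57
wrist spanner_grip pinpoint [458.8 -32.5  27.5] 0.75
```

View pics/w3b.png

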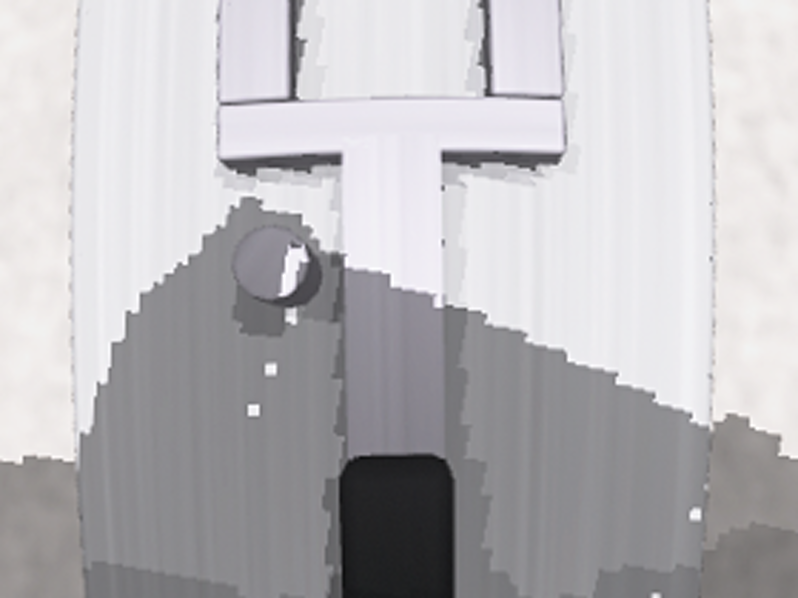

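The head is down between the pin, at (271,262), and the nut, which is just out of view. I'll compute the lateral offsets.

```bash
python3 - <<'E'
from h import *
s=robot.read_state(); Rt=R.from_rotvec(s['ee_rot']).as_matrix()
w=lambda p,z:((wpix(np.array(p)/2.85+[140,0],z,s)-s['tcp_pos'])@Rt).round(1)
print('pin',w([271,262],41)); print('jaw',w([[290,60],[491,60],[220,60],[562,60],[391,98]],28.5)); print('shank',w([[343,200],[442,200],[344,430],[444,430]],28.5))
print('grip',w([[341,540],[453,540],[396,456]],40.5)); print('apron',w([[76,100],[711,100],[78,400],[712,400]],15))
E
```

```text
pin [[ 83.  -18.8 -17.9]]
jaw [[119.2 -17.6  -5.4]
 [119.   15.4  -5.4]
 [119.9 -29.3  -5.4]
 [119.6  27.2  -5.4]
 [111.9  -1.   -5.4]]
shank [[94.4 -8.7 -5.4]
 [94.3  7.3 -5.4]
 [56.3 -8.7 -5.5]
 [56.3  7.7 -5.5]]
grip [[ 40.3  -8.7 -17.5]
 [ 40.3   8.6 -17.5]
 [ 53.3  -0.1 -17.5]]
apron [[119.2 -59.3   8.1]
 [118.8  57.7   8.1]
 [ 62.  -59.1   8. ]
 [ 61.8  58.    8.1]]
```

Alignment is within about 0.5 mm of the pin and the apron edges. Next I'll lower and slide on, watching forces.

```bash
python3 -m handwheel '{"travel":[[0,0,0.15],[0,0,0.1],[0,0,0],[0,0,0]],"turn":[[0,0,0],[0,0,0],[0,0,0],[0,0,0]],"gripper":[0,0,0,0]}'
python3 -m handwheel '{"travel":[[0.8,0,0],[0.7,0,0],[0.5,0,0],[0,0,0],[0,0,0]],"turn":[[0,0,0],[0,0,0],[0,0,0],[0,0,0],[0,0,0]],"gripper":[0,0,0,0,0]}'
```

```text
time: 7.62
tcp_pos: [465.4, -29.5, 20.2]
ee_rot: [3.129, 0.279, -0.0]
wrist_force: [-0.3, -0.5, -1.8]
finger_gap: 0.192
time: 8.25
tcp_pos: [484.9, -25.9, 20.1]
ee_rot: [-3.129, -0.279, 0.001]
wrist_force: [-0.5, -1.3, -2.1]
finger_gap: 0.188
```

```bash
python3 -m handwheel '{"travel":[[0.6,0,0],[0.6,0,0],[0.5,0,0],[0,0,0],[0,0,0]],"turn":[[0,0,0],[0,0,0],[0,0,0],[0,0,0],[0,0,0]],"gripper":[0,0,0,0,0]}'
python3 -m handwheel '{"travel":[[0.3,0,0],[0.3,0,0],[0.2,0,0],[0,0,0],[0,0,0]],"turn":[[0,0,0],[0,0,0],[0,0,0],[0,0,0],[0,0,0]],"gripper":[0,0,0,0,0]}'
```

```text
time: 8.88
tcp_pos: [501.6, -22.9, 20.1]
ee_rot: [-3.129, -0.279, 0.001]
wrist_force: [-0.6, -0.3, -2.7]
finger_gap: 0.193
time: 9.5
tcp_pos: [509.7, -21.6, 20.2]
ee_rot: [3.129, 0.279, -0.0]
wrist_force: [-1.0, 0.5, -2.4]
finger_gap: 0.193
```

```bash
python3 -m handwheel '{"travel":[[0.15,0,0],[0.1,0,0],[0,0,0],[0,0,0]],"turn":[[0,0,0],[0,0,0],[0,0,0],[0,0,0]],"gripper":[0,0,0,0]}'
python3 -m handwheel '{"travel":[[0.15,0,0],[0,0,0],[0,0,0]],"turn":[[0,0,0],[0,0,0],[0,0,0]],"gripper":[0,0,0]}'
python3 -m handwheel '{"travel":[[0.1,0,0],[0,0,0],[0,0,0]],"turn":[[0,0,0],[0,0,0],[0,0,0]],"gripper":[0,0,0]}'
```

```text
time: 10.0
tcp_pos: [512.2, -21.1, 20.2]
ee_rot: [3.129, 0.279, -0.0]
wrist_force: [0.0, -0.9, -1.9]
finger_gap: 0.195
time: 10.38
tcp_pos: [513.7, -20.9, 20.2]
ee_rot: [3.129, 0.279, -0.0]
wrist_force: [-0.6, -0.8, -2.5]
finger_gap: 0.194
time: 10.75
tcp_pos: [514.7, -20.7, 20.2]
ee_rot: [3.129, 0.279, -0.0]
wrist_force: [-0.1, 0.2, -1.7]
finger_gap: 0.194
```

```bash
python3 -m handwheel '{"travel":[[0.1,0,0],[0,0,0],[0,0,0]],"turn":[[0,0,0],[0,0,0],[0,0,0]],"gripper":[0,0,0]}'
python3 -m handwheel '{"travel":[[0.1,0,0],[0,0,0],[0,0,0]],"turn":[[0,0,0],[0,0,0],[0,0,0]],"gripper":[0,0,0]}'
python3 - <<'E'
from h import *
s=st(); im=snap('wrist','w4')
cv2.imwrite('pics/w4b.png',cv2.resize(im[0:210,140:420],None,fx=2.85,fy=2.85,interpolation=cv2.INTER_CUBIC)[:,:,::-1])
E
```

```text
time: 11.12
tcp_pos: [515.1, -20.5, 20.0]
ee_rot: [-3.129, -0.279, 0.002]
wrist_force: [-1.9, -0.8, -2.6]
finger_gap: 0.197
time: 11.5
tcp_pos: [515.6, -20.3, 19.9]
ee_rot: [-3.129, -0.279, 0.004]
wrist_force: [-5.1, -0.7, -1.5]
finger_gap: 0.192
t 11.5 tcp [515.6 -20.3  19.9] rv [-3.129 -0.279  0.004] F [-5.1 -0.7 -1.5] gap 0.192
```

View pics/w4b.png

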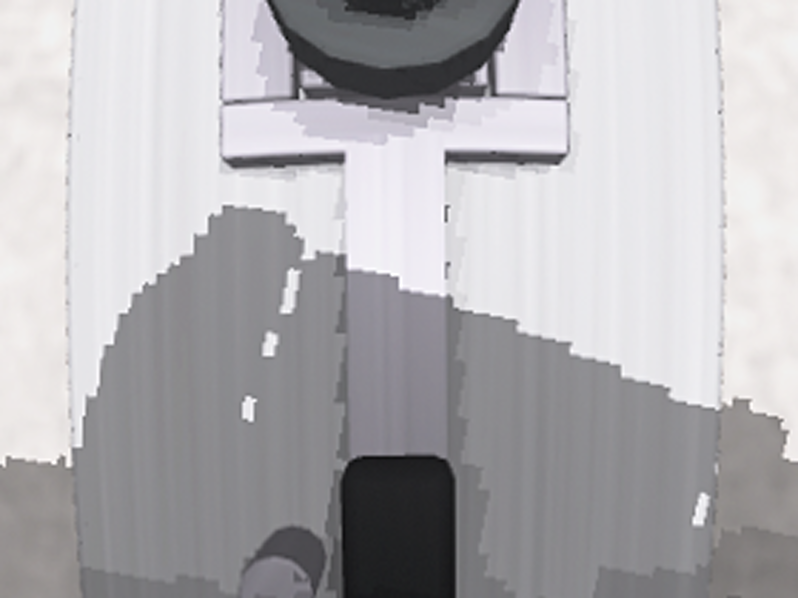

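The throat met the nut with about 5 N, and the nut shows inside the jaw. The pin sits just left of the grip at (275,580). I'll ease back slightly, release and rise.

```bash
python3 -m handwheel '{"travel":[[-0.08,0,0],[0,0,0],[0,0,0],[0,0,0],[0,0,0],[0,0,-2],[0,0,-4],[0,0,-5]],"turn":[[0,0,0],[0,0,0],[0,0,0],[0,0,0],[0,0,0],[0,0,0],[0,0,0],[0,0,0]],"gripper":[0,0,40,45,45,45,45,45]}'
python3 -m handwheel '{"travel":[[0,0,-4],[0,0,-3],[-2,0,0],[0,0,0]],"turn":[[0,0,0],[0,0,0],[0,0,0],[0,0,0]],"gripper":[45,45,45,45]}'
python3 - <<'E'
from h import *
s=st(); im=snap('wrist','w5')
for t in ['stop_pin','square_nut_centre','lever_handle','spanner_jaw','spanner_grip','washer_top']: P('wrist',t,1)
cv2.imwrite('pics/w5b.png',cv2.resize(im[0:260,140:420],None,fx=2.3,fy=2.3,interpolation=cv2.INTER_CUBIC)[:,:,::-1])
E
```

```text
time: 12.55
tcp_pos: [515.5, -20.4, 130.9]
ee_rot: [-3.129, -0.279, 0.002]
wrist_force: [1.1, -0.5, 0.1]
finger_gap: 0.446
time: 13.05
tcp_pos: [495.6, -24.0, 200.7]
ee_rot: [3.129, 0.278, 0.001]
wrist_force: [-0.1, 0.3, -0.4]
finger_gap: 0.446
t 13.05 tcp [495.6 -24.  200.7] rv [3.129e+00 2.780e-01 1.000e-03] F [-0.1  0.3 -0.4] gap 0.446
wrist stop_pin pinpoint [545.    2.6  38.7] 0.78
wrist square_nut_centre pinpoint [638.4   3.   22.4] 0.74
wrist spanner_grip pinpoint [507.  -22.   23.7] 0.84
```

View pics/w5b.png

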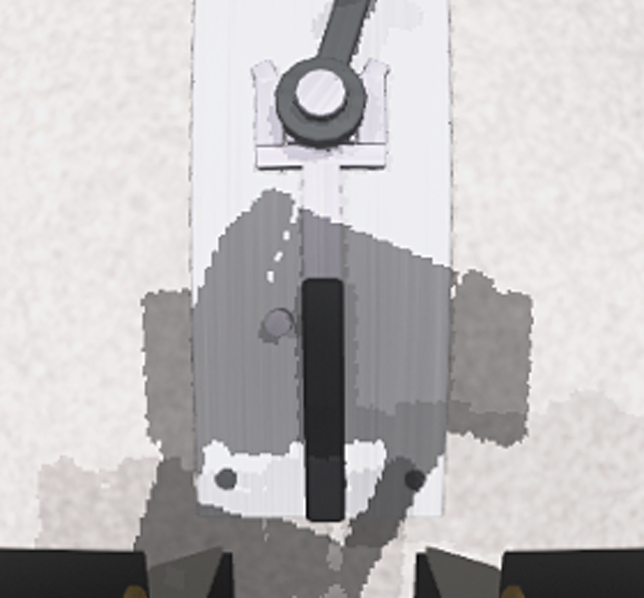

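The spanner is seated: nut in the jaw, grip just right of the pin at (277,322) with a small gap. Next I'll look at the lever handle from nearer.

```bash
python3 -m handwheel '{"travel":[[4,0,0],[4,0,0],[0,0,0],[0,0,0]],"turn":[[0,0,0.15],[0,0,0.15],[0,0,0],[0,0,0]],"gripper":[45,45,45,45]}'
python3 - <<'E'
from h import *
s=st(); print(np.round(s['q'],2)); im=snap('wrist','w6')
for t in ['square_nut_centre','lever_handle','washer_top']: P('wrist',t,1)
P('top','lever_handle',1)
cv2.imwrite('pics/w6b.png',cv2.resize(im[0:260,140:420],None,fx=2.3,fy=2.3,interpolation=cv2.INTER_CUBIC)[:,:,::-1])
E
```

```text
time: 13.9
tcp_pos: [574.8, -15.7, 199.5]
ee_rot: [-3.136, 0.189, 0.003]
wrist_force: [-0.2, -0.1, -1.0]
finger_gap: 0.449
t 13.9 tcp [574.8 -15.7 199.5] rv [-3.136e+00  1.890e-01  3.000e-03] F [-0.2 -0.1 -1. ] gap 0.449
[-0.16  0.46  1.42 -0.    1.26  1.53]
wrist square_nut_centre pinpoint [638.3   4.5  22.9] 0.92
wrist lever_handle pinpoint [696.3  -3.1  66.3] 0.57
top lever_handle pinpoint [703.8  -4.9  66.6] 0.7
```

View pics/w6b.png

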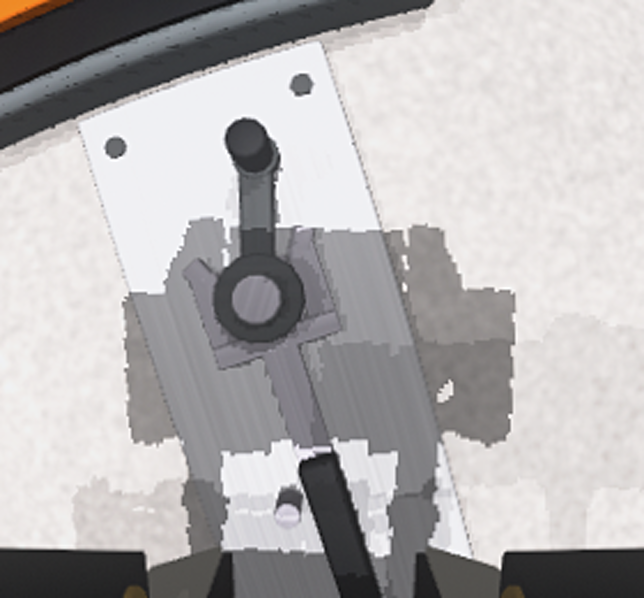

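```bash
python3 - <<'E'
from h import *
s=robot.read_state(); w=lambda p,z:wpix(np.array(p)/2.3+[140,0],z,s)
h=w([249,138],87)[0]; c=w([256,299],61)[0]; p=w([288,514],41)[0]
a=h-c; print(h.round(1),c.round(1),p.round(1),np.hypot(*a[:2]).round(1),np.degrees(np.arctan2(a[1],a[0])).round(1))
E
python3 -m handwheel '{"travel":[[0,0,0],[0,0,0],[0,0,0],[0,0,0],[0,0,0],[0,0,0],[0,0,0],[0,0,0]],"turn":[[0,0,-0.18],[0,0,-0.18],[0,0,-0.18],[0,0,-0.18],[0,0,-0.18],[0,0,-0.18],[0,0,-0.18],[0,0,-0.18]],"gripper":[45,45,45,45,45,45,45,45]}'
python3 -m handwheel '{"travel":[[0,0,0],[0,0,0],[0,0,0],[0,0,0],[0,0,0],[0,0,0],[0,0,0],[0,0,0]],"turn":[[0,0,-0.18],[0,0,-0.18],[0,0,-0.18],[0,0,-0.18],[0,0,-0.18],[0,0,-0.18],[0,0,-0.18],[0,0,-0.18]],"gripper":[45,45,45,45,45,45,45,45]}'
python3 -m handwheel '{"travel":[[0,0,0],[0,0,0]],"turn":[[0,0,-0.17],[0,0,0]],"gripper":[45,45]}'
```

```text
[700.7  -5.1  87. ] [641.3   2.2  61. ] [545.7   3.   41. ] 59.8 -7.0
time: 15.15
tcp_pos: [575.2, -15.9, 200.5]
ee_rot: [2.478, 1.931, 0.0]
wrist_force: [0.5, -0.6, -1.3]
finger_gap: 0.451
time: 16.15
tcp_pos: [575.2, -15.9, 200.5]
ee_rot: [0.59, 3.085, -0.0]
wrist_force: [-0.1, -0.1, -0.2]
finger_gap: 0.449
time: 16.4
tcp_pos: [575.3, -15.9, 200.5]
ee_rot: [0.338, 3.123, -0.0]
wrist_force: [0.4, -0.4, -0.8]
finger_gap: 0.447
```

```bash
python3 -m handwheel '{"travel":[[0,0,0],[-4.1,0.87,0],[-4.1,0.87,0],[-4.1,0.87,0],[0,0,4],[0,0,4],[0,0,2],[0,0,0]],"turn":[[0,0,-0.094],[0,0,0],[0,0,0],[0,0,0],[0,0,0],[0,0,0],[0,0,0],[0,0,0]],"gripper":[50,50,50,50,50,50,50,50]}'
python3 - <<'E'
from h import *
s=st(); print(np.degrees(2*np.arctan2(s['ee_rot'][1],s['ee_rot'][0])))
im=snap('wrist','w7')
P('wrist','lever_handle',1)
cv2.imwrite('pics/w7b.png',cv2.resize(im[60:340,100:460],None,fx=2,fy=2)[:,:,::-1])
E
```

```text
time: 17.4
tcp_pos: [699.5, -4.6, 98.2]
ee_rot: [-0.193, -3.132, -0.0]
wrist_force: [-0.2, -0.1, -0.0]
finger_gap: 0.5
t 17.4 tcp [699.5  -4.6  98.2] rv [-0.193 -3.132 -0.   ] F [-0.2 -0.1 -0. ] gap 0.5
-187.04654882658826
wrist lever_handle pinpoint [697.   -5.2  65.8] 0.79
```

View pics/w7b.png

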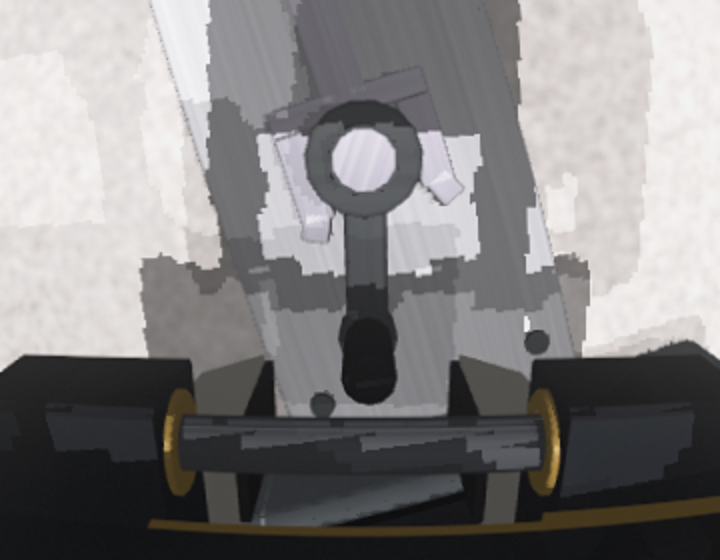

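The handle, at (368,350), lies centred between the fingers. I'll descend, narrow the cage and start the sweep.

```bash
python3 -m handwheel '{"travel":[[0,0,2.1],[0,0,2],[0,0,0],[0,0,0],[0,0,0]],"turn":[[0,0,0],[0,0,0],[0,0,0],[0,0,0],[0,0,0]],"gripper":[50,50,50,24,24]}'
python3 -m handwheel '{"travel":[[0.03,-0.6,0],[0.03,-0.6,0],[0.03,-0.6,0],[0,0,0]],"turn":[[0,0,0.1],[0,0,0.1],[0,0,0.1],[0,0,0]],"gripper":[24,24,24,24]}'
cat >> h.py <<'E'
def lev():
    s=robot.read_state(); f=[]; q=[]
    c=np.array([641.3,2.2]); d=s['tcp_pos'][:2]-c; a=np.arctan2(d[1],d[0]); t=np.array([np.sin(a),-np.cos(a)]) # clockwise tangent
    yaw=2*np.arctan2(s['ee_rot'][1],s['ee_rot'][0])
    F=np.array(s['wrist_force'][:2]); print('t',round(s['time'],2),'ang',round(a,3),'r',round(np.hypot(*d),1),'yaw-ang-pi',round((yaw-a-np.pi+np.pi)%(2*np.pi)-np.pi,3),'push',round(-F@t,2),'radial',round(F@(d/np.hypot(*d)),2),'z',round(s['tcp_pos'][2],1),'Fz',round(s['wrist_force'][2],1),'gap',round(s['finger_gap'],3),'q6',round(s['q'][5],2))
E
python3 -c "from h import *;lev()"
```

```text
time: 18.12
tcp_pos: [701.6, -4.8, 60.9]
ee_rot: [0.189, 3.133, -0.0]
wrist_force: [-0.0, -0.0, 0.3]
finger_gap: 0.333
time: 18.62
tcp_pos: [696.3, -22.4, 60.2]
ee_rot: [0.654, 3.071, -0.0]
wrist_force: [-0.7, 0.8, -0.4]
finger_gap: 0.242
t 18.62 ang -0.42 r 60.3 yaw-ang-pi 0.0 push 0.48 radial -1.0 z 60.2 Fz -0.4 gap 0.242 q6 -1.29
```

```bash
python3 -m handwheel '{"travel":[[0.03,-0.6,0],[0.03,-0.6,0],[0,0,0]],"turn":[[0,0,0.1],[0,0,0.1],[0,0,0]],"gripper":[24,24,24]}'
python3 -c "from h import *;lev()"
```

```text
time: 19.0
tcp_pos: [690.2, -32.5, 59.8]
ee_rot: [0.955, 2.992, -0.0]
wrist_force: [0.6, -0.1, -1.3]
finger_gap: 0.24
t 19.0 ang -0.617 r 60.0 yaw-ang-pi -0.001 push 0.28 radial 0.59 z 59.8 Fz -1.3 gap 0.24 q6 -1.11
```

```bash
python3 -m handwheel '{"travel":[[0.03,-0.6,0],[0.03,-0.6,0],[0,0,0]],"turn":[[0,0,0.1],[0,0,0.1],[0,0,0]],"gripper":[24,24,24]}'
python3 -c "from h import *;lev()"
```

```text
time: 19.38
tcp_pos: [682.2, -41.3, 59.5]
ee_rot: [1.247, 2.883, -0.0]
wrist_force: [0.1, 0.6, 0.7]
finger_gap: 0.239
t 19.38 ang -0.817 r 59.7 yaw-ang-pi 0.0 push 0.5 radial -0.4 z 59.5 Fz 0.7 gap 0.239 q6 -0.93
```

```bash
python3 -m handwheel '{"travel":[[0.03,-0.6,0],[0.02,-0.6,0],[0,0,0]],"turn":[[0,0,0.1],[0,0,0.1],[0,0,0]],"gripper":[24,24,24]}'
python3 -c "from h import *;lev()"
```

```text
time: 19.75
tcp_pos: [673.1, -48.1, 59.5]
ee_rot: [1.527, 2.744, 0.001]
wrist_force: [1.1, 1.4, 0.1]
finger_gap: 0.243
t 19.75 ang -1.007 r 59.5 yaw-ang-pi -0.009 push 1.71 radial -0.56 z 59.5 Fz 0.1 gap 0.243 q6 -0.74
```

```bash
python3 -m handwheel '{"travel":[[0.03,-0.6,0],[0.02,-0.6,0],[0,0,0]],"turn":[[0,0,0.1],[0,0,0.1],[0,0,0]],"gripper":[24,24,24]}'
python3 -c "from h import *;lev()"
```

```text
time: 20.12
tcp_pos: [662.6, -53.4, 59.5]
ee_rot: [1.793, 2.578, 0.002]
wrist_force: [3.1, 3.4, -0.8]
finger_gap: 0.234
t 20.12 ang -1.205 r 59.5 yaw-ang-pi -0.01 push 4.11 radial -2.02 z 59.5 Fz -0.8 gap 0.234 q6 -0.55
```

```bash
python3 -m handwheel '{"travel":[[0.03,-0.6,0],[0,0,0],[0,0,0]],"turn":[[0,0,0.1],[0,0,0],[0,0,0]],"gripper":[24,24,24]}'
python3 -c "from h import *;lev()"
```

```text
time: 20.5
tcp_pos: [657.1, -55.2, 59.4]
ee_rot: [1.919, 2.486, 0.002]
wrist_force: [3.6, 3.8, -0.4]
finger_gap: 0.24
t 20.5 ang -1.303 r 59.5 yaw-ang-pi -0.012 push 4.46 radial -2.73 z 59.4 Fz -0.4 gap 0.24 q6 -0.46
```

```bash
python3 -m handwheel '{"travel":[[0.03,-0.6,0],[0,0,0],[0,0,0]],"turn":[[0,0,0.1],[0,0,0],[0,0,0]],"gripper":[24,24,24]}'
python3 -c "from h import *;lev()"
```

```text
time: 20.88
tcp_pos: [651.4, -56.4, 59.5]
ee_rot: [2.041, 2.386, 0.002]
wrist_force: [4.2, 3.5, -1.7]
finger_gap: 0.237
t 20.88 ang -1.401 r 59.5 yaw-ang-pi -0.015 push 4.76 radial -2.69 z 59.5 Fz -1.7 gap 0.237 q6 -0.36
```

```bash
python3 -m handwheel '{"travel":[[0.03,-0.6,0],[0,0,0],[0,0,0]],"turn":[[0,0,0.1],[0,0,0],[0,0,0]],"gripper":[24,24,24]}'
python3 -c "from h import *;lev()"
```

```text
time: 21.25
tcp_pos: [645.7, -57.1, 59.5]
ee_rot: [2.157, 2.281, 0.003]
wrist_force: [5.6, 3.2, -2.4]
finger_gap: 0.239
t 21.25 ang -1.496 r 59.5 yaw-ang-pi -0.019 push 5.79 radial -2.76 z 59.5 Fz -2.4 gap 0.239 q6 -0.26
```

```bash
python3 -m handwheel '{"travel":[[0.03,-0.6,0],[0,0,0]],"turn":[[0,0,0.1],[0,0,0]],"gripper":[24,24]}'
python3 -c "from h import *;lev()"
python3 -m handwheel '{"travel":[[0,0,0]],"turn":[[0,0,0]],"gripper":[24]}' >/dev/null
python3 -c "from h import *;lev()"
```

```text
time: 21.5
tcp_pos: [640.1, -57.1, 59.7]
ee_rot: [2.269, 2.169, 0.005]
wrist_force: [7.8, 3.2, -2.9]
finger_gap: 0.237
t 21.5 ang -1.592 r 59.3 yaw-ang-pi -0.025 push 7.75 radial -3.35 z 59.7 Fz -2.9 gap 0.237 q6 -0.16
t 21.62 ang -1.591 r 59.3 yaw-ang-pi -0.024 push 6.55 radial -3.56 z 59.6 Fz -2.6 gap 0.239 q6 -0.16
```

```bash
python3 -m handwheel '{"travel":[[0,-0.25,0],[0,0,0]],"turn":[[0,0,0.04],[0,0,0]],"gripper":[24,24]}'
for i in 1 2 3; do python3 -c "from h import *;lev()"; python3 -m handwheel '{"travel":[[0,0,0]],"turn":[[0,0,0]],"gripper":[24]}' >/dev/null; done; python3 -c "from h import *;lev()"
```

```text
time: 21.88
tcp_pos: [637.9, -57.0, 59.7]
ee_rot: [2.311, 2.123, 0.005]
wrist_force: [7.8, 3.9, -3.5]
finger_gap: 0.244
t 21.88 ang -1.627 r 59.3 yaw-ang-pi -0.028 push 7.57 radial -4.32 z 59.7 Fz -3.5 gap 0.244 q6 -0.13
t 22.0 ang -1.627 r 59.3 yaw-ang-pi -0.028 push 7.21 radial -3.9 z 59.7 Fz -2.6 gap 0.24 q6 -0.13
t 22.12 ang -1.627 r 59.3 yaw-ang-pi -0.028 push 7.67 radial -4.25 z 59.6 Fz -3.1 gap 0.237 q6 -0.13
t 22.25 ang -1.627 r 59.3 yaw-ang-pi -0.028 push 7.26 radial -3.43 z 59.7 Fz -3.1 gap 0.246 q6 -0.13
```

The push averages about 7.4 N, so I stop here. I'll back the finger off, open and rise for the final check.

```bash
python3 -m handwheel '{"travel":[[0,0.3,0],[0,0,0],[0,0,0],[0,0,-3],[0,0,-5],[0,0,-5],[-3,0,0],[0,0,0]],"turn":[[0,0,0],[0,0,0],[0,0,0],[0,0,0],[0,0,0],[0,0,0],[0,0,0],[0,0,0]],"gripper":[24,50,50,50,50,50,50,50]}'
python3 - <<'E'
from h import *
s=st(); im=snap('wrist','w8')
for t in ['square_nut_centre','stop_pin','lever_handle','spanner_grip']: P('wrist',t,1)
b=cv2.resize(im[0:260,100:460],None,fx=2.2,fy=2.2); cv2.imwrite('pics/w8b.png',b[:,:,::-1])
E
```

```text
time: 23.25
tcp_pos: [635.3, -89.6, 189.6]
ee_rot: [2.32, 2.118, -0.002]
wrist_force: [0.7, 0.0, -1.0]
finger_gap: 0.501
t 23.25 tcp [635.3 -89.6 189.6] rv [ 2.320e+00  2.118e+00 -2.000e-03] F [ 0.7  0.  -1. ] gap 0.501
wrist square_nut_centre pinpoint [637.8   5.6  23.7] 0.96
wrist stop_pin pinpoint [542.    4.   39.1] 0.93
wrist lever_handle pinpoint [649.9 -58.4  68.4] 0.68
wrist spanner_grip pinpoint [505.1 -17.8  22.5] 0.66
```

View pics/w8b.png

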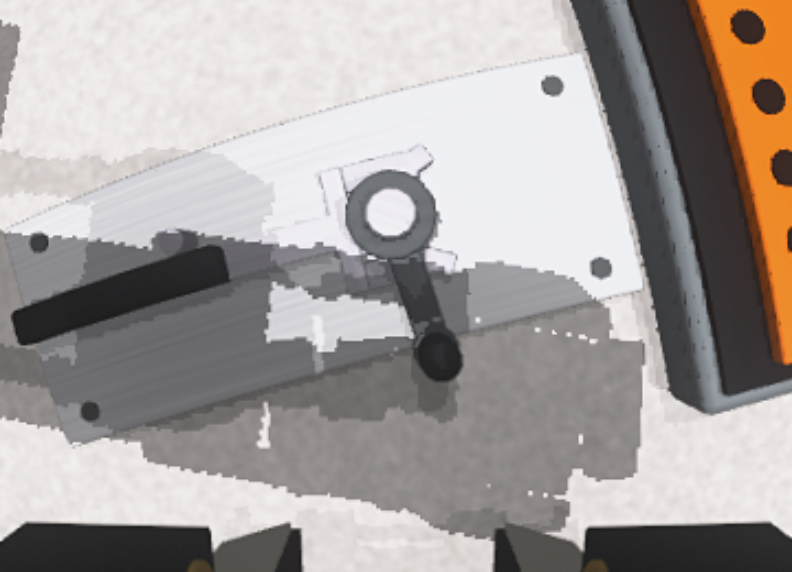

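```bash
python3 - <<'E'
from h import *
s=robot.read_state(); w=lambda p,z:wpix(np.array(p)/2.2+[100,0],z,s)
h=w([441,352],87)[0]; c=w([390,212],61)[0]; a=h-c; print(h,c,np.hypot(*a[:2]),np.arctan2(a[1],a[0]))
g=w([[221,263],[22,329]],37); e=g[0]-g[1]; print(g.round(1),np.degrees(np.arctan2(e[1],e[0]))); print('pin',w([178,240],41))
E
```

```text
[655.40786624 -49.22604332  87.        ] [641.40398906   5.26874319  61.        ] 56.2653564154815 -1.3192624407886981
[[566.1  -6.5  37. ]
 [463.1 -22.   37. ]] 8.568080861312977
pin [[548.82196518   6.14254484  41.        ]]
```

```bash
python3 -m handwheel '{"travel":[[4,0,-2],[4,0,-2],[0,0,0]],"turn":[[0,0,0],[0,0,0],[0,0,0]],"gripper":[50,50,50]}'
python3 - <<'E'
from h import *
s=st(); snap('scene','s9'); snap('top','t9'); im=snap('wrist','w9')
for c in ['wrist','scene','top']:
  P(c,'lever_handle',1); P(c,'square_nut_centre',1)
b=cv2.resize(im[60:320,100:460],None,fx=2.2,fy=2.2); cv2.imwrite('pics/w9b.png',b[:,:,::-1])
E
```

```text
time: 23.88
tcp_pos: [643.9, -4.6, 230.8]
ee_rot: [2.312, 2.124, 0.004]
wrist_force: [-0.4, -0.6, -0.7]
finger_gap: 0.495
t 23.88 tcp [643.9  -4.6 230.8] rv [2.312 2.124 0.004] F [-0.4 -0.6 -0.7] gap 0.495
wrist square_nut_centre pinpoint [638.2   3.4  24.6] 0.56
scene lever_handle pinpoint [658.3 -56.3  65.3] 0.8
scene square_nut_centre pinpoint [638.7   1.4  22.5] 0.69
top lever_handle pinpoint [657.3 -56.3  67. ] 0.58
```

View pics/w9b.png

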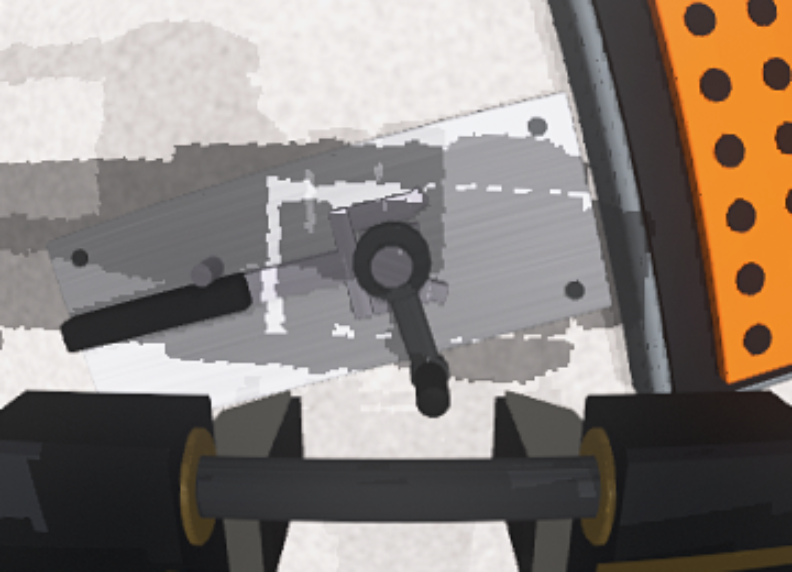

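All cameras put the handle at about -1.30 rad. The tool was at -1.58 rad when it pushed, so the lever either sprang back or was dragged back. I'll go back and feel it again.

```bash
python3 -m handwheel '{"travel":[[0,0,0],[0,0,0],[-2.6,0,0],[-2.7,-0.1,0],[0,0,4],[0,0,4],[0,0,2],[0,0,0]],"turn":[[0,0,-0.178],[0,0,-0.178],[0,0,0],[0,0,0],[0,0,0],[0,0,0],[0,0,0],[0,0,0]],"gripper":[50,50,50,50,50,50,50,50]}'
python3 -m handwheel '{"travel":[[0,0,4],[0,0,3],[0,0,0],[0,-0.5,0],[0,-0.5,0],[0,0,0]],"turn":[[0,0,0],[0,0,0],[0,0,0],[0,0,0],[0,0,0],[0,0,0]],"gripper":[50,50,50,50,50,50]}'
cat >> h.py <<'E'
def lev2(gap=None):
    # push as moment about screw / 60, angle of handle if in contact with trailing finger
    s=robot.read_state(); Rt=R.from_rotvec(s['ee_rot']).as_matrix(); g=s['finger_gap']*92/2-8
    h=s['tcp_pos'][:2]+Rt[:2,1]*g; d=h-[641.3,2.2]; F=-np.array(s['wrist_force'][:2]); a=np.arctan2(d[1],d[0])
    yaw=2*np.arctan2(s['ee_rot'][1],s['ee_rot'][0])
    print('t',round(s['time'],2),'handle ang if touching',round(a,3),'r',round(np.hypot(*d),1),'yawerr',round((yaw-a)%(2*np.pi)-np.pi,3),'push',round(-(d[0]*F[1]-d[1]*F[0])/60,2),'Ftool',(Rt.T@s['wrist_force']).round(1),'z',round(s['tcp_pos'][2],1))
E
python3 -c "from h import *;lev2()"
```

```text
time: 25.32
tcp_pos: [655.3, -60.7, 127.2]
ee_rot: [-1.908, -2.491, 0.003]
wrist_force: [-0.0, -0.1, 0.7]
finger_gap: 0.502
time: 26.08
tcp_pos: [646.7, -62.3, 60.6]
ee_rot: [1.906, 2.495, 0.001]
wrist_force: [0.6, -0.4, 0.5]
finger_gap: 0.502
t 26.07 handle ang if touching -1.252 r 63.8 yawerr -0.052 push 0.44 Ftool [-0.5  0.4 -0.5] z 60.6
```

```bash
for i in 1; do python3 -m handwheel '{"travel":[[0.3,-0.2,0],[0,0,0]],"turn":[[0,0,0],[0,0,0]],"gripper":[50,50]}' >/dev/null; python3 -c "from h import *;lev2()"
python3 -m handwheel '{"travel":[[0,-0.2,0],[0,0,0]],"turn":[[0,0,0],[0,0,0]],"gripper":[50,50]}' >/dev/null; python3 -c "from h import *;lev2()"
python3 -m handwheel '{"travel":[[0,-0.2,0],[0,0,0]],"turn":[[0,0,0],[0,0,0]],"gripper":[50,50]}' >/dev/null; python3 -c "from h import *;lev2()"; done
```

```text
t 26.32 handle ang if touching -1.286 r 60.0 yawerr -0.018 push -0.06 Ftool [ 0.  -0.1  0.7] z 59.4
t 26.57 handle ang if touching -1.321 r 60.3 yawerr 0.017 push -0.06 Ftool [ 0.1 -0.1 -0.8] z 59.1
t 26.82 handle ang if touching -1.35 r 60.4 yawerr 0.046 push 1.54 Ftool [0.7 1.6 0.2] z 59.3
```

```bash
python3 -m handwheel '{"travel":[[0.05,-0.3,0],[0,0,0]],"turn":[[0,0,0.08],[0,0,0]],"gripper":[50,50]}' >/dev/null; python3 -c "from h import *;lev2()"
python3 -m handwheel '{"travel":[[0.08,-0.3,0],[0,0,0]],"turn":[[0,0,0.05],[0,0,0]],"gripper":[50,50]}' >/dev/null; python3 -c "from h import *;lev2()"
python3 -m handwheel '{"travel":[[0.08,-0.3,0],[0,0,0]],"turn":[[0,0,0.05],[0,0,0]],"gripper":[50,50]}' >/dev/null; python3 -c "from h import *;lev2()"
```

```text
t 27.07 handle ang if touching -1.38 r 60.7 yawerr -0.005 push 5.46 Ftool [3.5 5.4 1.9] z 59.5
t 27.32 handle ang if touching -1.423 r 60.7 yawerr -0.012 push 6.97 Ftool [2.8 6.8 2.1] z 59.6
t 27.57 handle ang if touching -1.467 r 60.6 yawerr -0.017 push 6.75 Ftool [4.1 6.6 2.5] z 59.6
```

```bash
python3 -m handwheel '{"travel":[[0.06,-0.25,0],[0,0,0]],"turn":[[0,0,0.04],[0,0,0]],"gripper":[50,50]}' >/dev/null; for i in 1 2 3; do python3 -c "from h import *;lev2()"
python3 -m handwheel '{"travel":[[0,0,0]],"turn":[[0,0,0]],"gripper":[50]}' >/dev/null;done; python3 -c "from h import *;lev2()"
```

```text
t 27.82 handle ang if touching -1.506 r 60.7 yawerr -0.018 push 7.13 Ftool [3.2 7.  2.2] z 59.6
t 27.95 handle ang if touching -1.508 r 60.7 yawerr -0.015 push 7.73 Ftool [3.7 7.6 2.7] z 59.6
t 28.07 handle ang if touching -1.506 r 60.7 yawerr -0.018 push 7.16 Ftool [3.8 7.  2.1] z 59.6
t 28.2 handle ang if touching -1.507 r 60.7 yawerr -0.017 push 7.92 Ftool [3.8 7.8 2.3] z 59.6
```

Averaging 7.5 N. I'll back off in small steps to measure the spring-back.

```bash
python3 -m handwheel '{"travel":[[0,0.3,0],[0,0,0]],"turn":[[0,0,0],[0,0,0]],"gripper":[50,50]}' >/dev/null; python3 -c "from h import *;lev2()"
python3 -m handwheel '{"travel":[[0,0.3,0],[0,0,0]],"turn":[[0,0,0],[0,0,0]],"gripper":[50,50]}' >/dev/null; python3 -c "from h import *;lev2()"
python3 -m handwheel '{"travel":[[0,0.4,0],[0,0,0]],"turn":[[0,0,0],[0,0,0]],"gripper":[50,50]}' >/dev/null; python3 -c "from h import *;lev2()"
```

```text
t 28.45 handle ang if touching -1.481 r 61.4 yawerr -0.043 push 4.3 Ftool [2.7 4.1 1.1] z 59.4
t 28.7 handle ang if touching -1.443 r 62.0 yawerr -0.081 push 0.84 Ftool [ 0.9  0.7 -1. ] z 59.2
t 28.95 handle ang if touching -1.376 r 62.4 yawerr -0.148 push 1.7 Ftool [-0.   1.7 -0.1] z 59.2
```

```bash
python3 -m handwheel '{"travel":[[0,0.4,0],[0,0,0]],"turn":[[0,0,0],[0,0,0]],"gripper":[50,50]}' >/dev/null; python3 -c "from h import *;lev2()"
python3 -m handwheel '{"travel":[[0,0.3,0],[0,0,0],[0,0,-3],[0,0,-5],[0,0,-5],[0,0,-4]],"turn":[[0,0,0],[0,0,0],[0,0,0],[0,0,0],[0,0,0],[0,0,0]],"gripper":[50,50,50,50,50,50]}'
python3 -m handwheel '{"travel":[[5,0,-2],[2,0,0],[0,0,0]],"turn":[[0,0,0],[0,0,0],[0,0,0]],"gripper":[50,50,50]}'
python3 - <<'E'
from h import *
s=st(); im=snap('wrist','w10'); snap('scene','s10'); snap('top','t10')
for c in ['scene','top']:
  P(c,'lever_handle',1); P(c,'square_nut_centre',1)
P('wrist','stop_pin',1);P('wrist','spanner_grip',1);P('wrist','spanner_jaw',1)
b=cv2.resize(im[60:320,100:460],None,fx=2.2,fy=2.2); cv2.imwrite('pics/w10b.png',b[:,:,::-1])
E
```

```text
t 29.2 handle ang if touching -1.312 r 63.0 yawerr -0.212 push 0.09 Ftool [0.2 0.1 0.9] z 59.1
time: 29.95
tcp_pos: [645.3, -59.2, 231.7]
ee_rot: [2.168, 2.272, 0.001]
wrist_force: [0.3, 0.6, -1.0]
finger_gap: 0.499
time: 30.32
tcp_pos: [641.5, 11.9, 248.4]
ee_rot: [-2.165, -2.275, 0.002]
wrist_force: [0.5, 0.0, -0.7]
finger_gap: 0.501
t 30.32 tcp [641.5  11.9 248.4] rv [-2.165e+00 -2.275e+00  2.000e-03] F [ 0.5  0.  -0.7] gap 0.501
scene lever_handle pinpoint [658.2 -52.2  63.6] 0.54
scene square_nut_centre pinpoint [635.5   1.6  -1.7] 0.37
top lever_handle pinpoint [531.2 432.6  -1.2] 0.17
wrist spanner_grip pinpoint [505.8 -19.7  26.9] 0.66
wrist spanner_jaw pinpoint [646.8   1.4  17.9] 0.63
```

View pics/w10b.png

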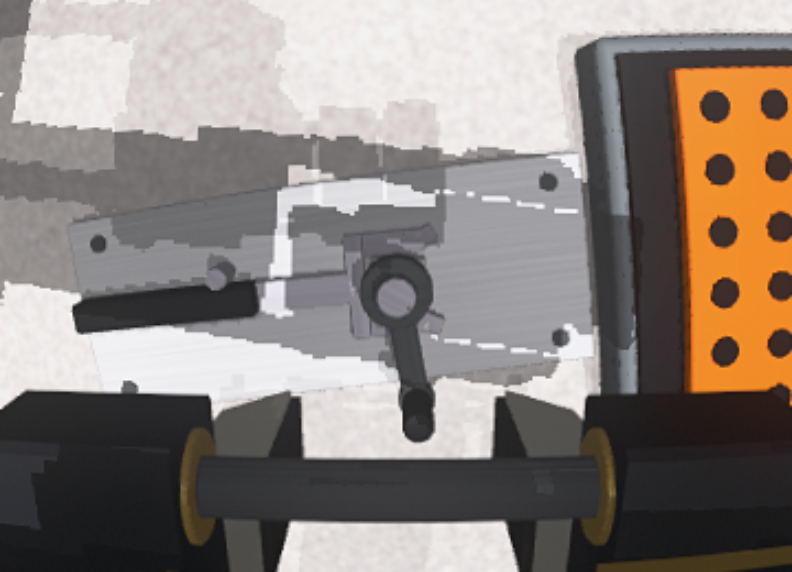

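```bash
python3 - <<'E'
from h import *
s=robot.read_state()
s9=dict(tcp_pos=np.array([643.9,-4.6,230.8]),ee_rot=np.array([2.312,2.124,.004]))
for S,c,h,g in[(s9,[391,266],[432,402],[[248,290],[66,336]]),(s,[397,297],[419,426],[[258,298],[75,315]])]:
    w=lambda p,z:wpix(np.array(p)/2.2+[100,60],z,S)
    C=w(c,61)[0];H=w(h,87)[0];d=H-C;G=w(g,37);e=G[0]-G[1]
    print(C.round(1),H.round(1),np.hypot(*d[:2]).round(1),'lever',np.arctan2(d[1],d[0]).round(3),'span',np.degrees(np.arctan2(e[1],e[0])).round(1),G.round(1))
E
```

```text
[642.9   5.6  61. ] [656.4 -53.2  87. ] 60.3 lever -1.345 span 8.2 [[568.8  -4.3  37. ]
 [461.1 -19.8  37. ]]
[642.6   1.3  61. ] [655.9 -56.1  87. ] 58.9 lever -1.344 span 7.3 [[568.5  -7.8  37. ]
 [459.5 -21.8  37. ]]
```

```bash
python3 -c "
from h import *
print(robot.sign_off())"
```

```text
the job is handed in; nothing more can be done
None
```

The stop screw is locked and the job is handed in at about 30 s of the 72 s. No verdict came back.

- **Spanner:** I slid the larger black spanner along the apron onto the square nut until its throat met the nut with about 5 N. I eased back slightly and let go. In the last pictures it lies on the nut, turned about 2° clockwise so its grip rests against the stop pin.
- **Lever:** I swung it clockwise; the resistance rose to about 4 N at the washer. I stopped at about 7.4 N.
- **A check that disagreed:** After release, the cameras put the handle at about -1.3 rad, while the tool had been at about -1.58 rad. I pushed again, and the force rose from 0 to 5.5 N within about 0.05 rad of that resting place. That fits a lever that had stayed tight, so I put the difference down to finger flex and spring-back. I finished that push at about 7.5 N (readings 7.1 to 7.9).
- **Last look:** The lever rests at -1.34 rad, the same before and after the second push. I estimate that is about 0.3 rad past washer contact, or roughly 0.19 mm down, within the 0.10 to 0.48 mm range.
- **Not checked:** I did not measure the square nut's own turn directly; I judged it only from the spanner resting on the pin. I did not recheck the bystanders one by one at the end; I did not knowingly touch any of them.

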